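# Kit the repair tray: spacers under the bracket

## Robot

A 6-joint arm with a two-finger parallel gripper is mounted at the origin on the work surface. World frame = base frame: x ahead of the robot, y to its left, z up, the work surface at z = 0. Lengths are in m, angles in rad, forces in N, time in s.
With the tool pointing down it reaches from about 0.275 to 0.75 m from the base axis. Payload 10.2 kg.
Tool frame: the origin (TCP) lies midway between the tips of the shut fingers; the grasp point (between the pads) lies 19 mm behind it (env.hold_point_z is the distance from the TCP to the grasp point, in m); z points along the fingers, y is the line along which they close (so a half turn about z gives the same grasp; the last joint's range is limited). The gripper opens to 85 mm and grips with 20 to 120 N. Pads are 22 mm wide; open, the fingers measure 114 mm over their backs; the gripper's body (76 mm by 85 mm) begins 54 mm behind the grasp point. The pads swing forward as they close: fully open they stand 13 mm farther back than shut.
Start: joints at [1.072, 0.313, 1.498, -0, 1.331, -0.223], TCP at [0.143, 0.505, 0.231] pointing down, gripper open.
Joint ranges: [-2.94, 2.94], [-0.97, 2.17], [0.19, 2.56], [-1.23, 4.37], [0.02, 3.11], [-2.88, 2.88]. Speed limits (rad/s): [2.39, 2.39, 3.01, 3.14, 3.14, 3.14].

## Interface

Orientations are given as a unit quaternion [x, y, z, w].
In Python, from bench import env, kinematics, monitor, eyes, job gives the robot as it stands. The module is installed in compiled form; this text tells all that it offers. Calls block until the motion is done:
- env.reach(position, orientation): joint-space move of the TCP to a pose.
- env.movel(position, velocity=0.15, frame=None, guard=None): straight line of the TCP; frame=None keeps the orientation; velocity is the mean speed in m/s. With guard (N) it stops when the force on the tool has changed by that much, and returns True; else False.
- env.set_joints(angles): joint-space move.
- env.release() and env.close_gripper(effort=None): open the fingers fully, or close them until they stop; effort is the grip in N (None keeps the last).
- env.hold(seconds).
- kinematics.ik(position, orientation): joint angles nearest the present ones, or None.
- monitor.sense(): the state.
- eyes.grab_frame(name): name is "side" or "top"; returns a dict with "frame" (420x560x3 uint8, red, green, blue), "mtx" (3x3 intrinsics, pixels), "view" (4x4, takes a point from world to camera coordinates). Camera axes: x right, y down, z forward; pixel columns grow to the right and rows downward; lengths in m; the calibration is good to about 2 mm. A picture is of the moment at which its call begins. There is no depth.
A pose or a line that the arm cannot do raises env.MotionError and nothing moves.
- job.hand_in(): hands the job in; it is judged then, once.
The state is a dict: "clock": time; "joints": joint angles; "qvel": joint speeds; "joint_efforts": joint torques, N m; "position": TCP position; "ee_rot": TCP orientation; "contact_force": force on the tool from outside, world axes, zero at the start; "ft_torque": the same for the moment, N m; "finger_gap": opening from 0.0 (shut) to 1.0 (fully open); "gripper_force": force on a finger pad.
Only numpy, scipy, OpenCV 4.12 (cv2) and the standard library are available. Lean on these libraries where they do the work, as an engineer would, in place of code of your own. Each camera call takes 0.05 s, during which the arm holds its last target. There are 200 camera calls.

## Task

Load the grey kitting tray for the machine refit: lay the plain spacer plate flat in the plain pocket and the slotted shim flat in the keyed pocket with its slot over the key, and only then set the mounting bracket down flat on top of both, fully home between the stops. Leave the other things on the bench where they stand, and let go of everything at the end.

Things in the scene. Friction and masses are not known exactly. Their poses are not given: they have to be found in the camera images.
- tray: Grey kitting tray fixed to the bench, 134 (x) x 200 (y) mm, rim 18 mm high, floor 6 mm above the bench. Origin: centre of its underside, z up. Two pockets end to end along its y, parted by a 12 mm wide, 8 mm high bar. Blocks 8 mm high over the floor, stepping to 16 mm outside the bracket's outline, locate the parts with 3 mm play all round.
- pocket_plain (a point): Centre of the floor of the plain pocket, at the tray's +y end: 46 mm in x, 70 mm in y, empty floor. Half-way along each pocket a 46 mm long gap in the blocks on both long sides (tray +x and -x) leaves room for fingers down to the floor. Axes as the tray's.
- pocket_keyed (a point): Centre of the floor of the keyed pocket, at the tray's -y end, same size and finger gaps. A raised key, 10 mm wide and 8 mm high, stands on its centre line and runs 30 mm inwards (to +y) from the pocket's outer (-y) end: the slotted shim fits only with its open slot over the key. Axes as the tray's.
- nest (a point): Centre of the bracket's place, 10 mm above the tray floor, level with the tops of the two seated plates: the underside centre of the seated bracket. The bracket's long axis lies along the tray's y, either way round. Axes as the tray's.
- plain_mid (a point): Plain spacer plate: solid steel rectangle 40 (own x) x 64 (own y) x 10 mm thick with two dark hole marks, about 0.13 kg, lying loose on the bench. The point is its centre, 5 mm above its underside; z up. Either way round is the same.
- slotted_mid (a point): Slotted shim: U-shaped steel plate 40 (own x) x 64 (own y) x 10 mm thick, about 0.10 kg, with a slot 16 mm wide and 36 mm deep open at its own -y end, loose on the bench. The point is the centre of the 40 x 64 outline, 5 mm above its underside; z up. Seated, its own y points along the tray's +y.
- bracket_mid (a point): Aluminium mounting bracket: flat base 50 (own x) x 156 (own y) x 5 mm, with a central upright web 8 mm thick (x), 70 mm long (y), rising to 41 mm above the underside, about 0.22 kg, loose on the bench. The point is on its middle axis 20.5 mm above the underside; z up. The web is the place to grip it.
- oil_mid (a point): Bystander: upright oil bottle, 40 mm across, 110 mm tall; the point is half-way up.
- jar_mid (a point): Bystander: glass jar, 54 mm across, 65 mm tall; the point is half-way up.
- wheel_mid (a point): Bystander: grey machine handwheel lying flat, 84 mm across, 26 mm high; the point is half-way up.
- spool_mid (a point): Bystander: wooden thread spool, 28 mm across, 40 mm tall, close to one short end of the plain plate; the point is half-way up.
- bobbin_mid (a point): Bystander: steel bobbin, 22 mm across, 12 mm high, close to the closed short end of the slotted shim; the point is half-way up.
- cone_mid (a point): Bystander: upright pale thread cone, 56 mm across at the foot, 140 mm tall, just off one end of the bracket; the point is half-way up.
- motor_mid (a point): Bystander: small electric motor lying on its side beyond the tray, 38 mm across, 77 mm long; the point is its middle, 19 mm up.
- driver_grip (a point): Bystander: red-handled screwdriver lying on the bench beyond the tray; the point is on its handle.
Mind the look-alikes: they are no part of the job. Several things look just like the tray: the one meant starts farthest to the robot's right. Leave any blue look-alike of the part that bears plain_mid alone.

How it is judged:
On the way:
1. both plates lie home in their own pockets, let go of, before the bracket is set on them (x of plain_mid in the frame of pocket_plain between -0.0048 and 0.0048 m and y of plain_mid in the frame of pocket_plain between -0.0048 and 0.0048 m and z of plain_mid in the frame of pocket_plain between 0.003 and 0.007 m and angle between each of plain_mid, slotted_mid's own z axis and vertical below 0.06 rad and angle between the y axis of plain_mid and the y axis of pocket_plain, either way round below 0.12 rad and x of slotted_mid in the frame of pocket_keyed between -0.0048 and 0.0048 m and y of slotted_mid in the frame of pocket_keyed between -0.0048 and 0.0048 m and z of slotted_mid in the frame of pocket_keyed between 0.003 and 0.007 m and angle between the y axis of slotted_mid and the y axis of pocket_keyed, either way round below 0.12 rad and contact force between the fingers and plain below 0.1 N and contact force between the fingers and slotted below 0.1 N and horizontal distance between bracket_mid and nest above 0.06 m), for 0.2 s.
At the end, for the whole second after the job is handed in: Both plates flat on the floor of their own pockets (slot over the key) and the bracket flat on both between the stops: each centre within 4.8 mm each way, height within 2 mm, tilt under 0.06 rad, along the tray within 0.12 (bracket 0.1) rad, all at rest (x of plain_mid in the frame of pocket_plain between -0.0048 and 0.0048 m and y of plain_mid in the frame of pocket_plain between -0.0048 and 0.0048 m and z of plain_mid in the frame of pocket_plain between 0.003 and 0.007 m and angle between each of plain_mid, slotted_mid, bracket_mid's own z axis and vertical below 0.06 rad and angle between the y axis of plain_mid and the y axis of pocket_plain, either way round below 0.12 rad and x of slotted_mid in the frame of pocket_keyed between -0.0048 and 0.0048 m and y of slotted_mid in the frame of pocket_keyed between -0.0048 and 0.0048 m and z of slotted_mid in the frame of pocket_keyed between 0.003 and 0.007 m and angle between the y axis of slotted_mid and the y axis of pocket_keyed, either way round below 0.12 rad and x of bracket_mid in the frame of nest between -0.0048 and 0.0048 m and y of bracket_mid in the frame of nest between -0.0048 and 0.0048 m and z of bracket_mid in the frame of nest between 0.0185 and 0.0225 m and angle between the y axis of bracket_mid and the y axis of nest, either way round below 0.1 rad and linear speed of each of plain, slotted, bracket below 0.02 m/s); the robot touches nothing.
It fails at once if one of the other loose things on the bench is knocked over, or shifted by more than 20 mm (distance of any of oil_mid, jar_mid, wheel_mid, spool_mid, bobbin_mid, driver_grip, cone_mid, motor_mid from where it was at the start of the episode above 0.02 m).
It also fails if it takes over 72 s, if anything falls off the work surface, if the arm or the gripper's body presses on something with over 40 N, if the wrist force passes 120 N, or if a joint passes its speed limit or range.

## Working session

There is one attempt and no reset: what is moved stays moved. The work goes in short steps, each a Python script; the robot and the scene stay as the last script left them, time stands still between calls to the robot, and variables do not carry over. Pictures are saved under pics/ and viewed, at most 10 in all, crops included, and the job is handed in when it is done.

```bash
mkdir -p pics; python3 - <<'E'
from bench import env, kinematics, monitor, eyes, job
import cv2,numpy as np
for n in("top","side"):
    f=eyes.grab_frame(n); cv2.imwrite(f"pics/{n}0.png",f["frame"][:,:,::-1]); np.savez(f"{n}0.npz",**f)
    print(n,f["mtx"].tolist(),np.round(f["view"],4).tolist())
s=monitor.sense();print(s["clock"],s["position"],s["ee_rot"],env.hold_point_z)
E
```

```text
top [[437.69935685428646, 0.0, 275.53352323586], [0.0, 437.69935685428646, 205.62369115385223], [0.0, 0.0, 1.0]] [[-0.022, -0.9997, -0.0104, 0.0116], [-0.9938, 0.023, -0.1085, 0.5085], [0.1087, 0.0079, -0.994, 1.284], [0.0, 0.0, 0.0, 1.0]]
side [[412.51556708882896, 0.0, 277.06118018544504], [0.0, 412.51556708882896, 213.35456519510012], [0.0, 0.0, 1.0]] [[0.8326, -0.5537, 0.0091, -0.4188], [-0.3074, -0.4757, -0.8242, 0.2134], [0.4607, 0.6835, -0.5663, 0.7791], [0.0, 0.0, 0.0, 1.0]]
0.1 [0.14286855 0.50495413 0.23079158] [ 1.37480334e-01  9.90504323e-01 -5.44812907e-04 -2.18953785e-04] 0.0187
```

View pics/top0.png

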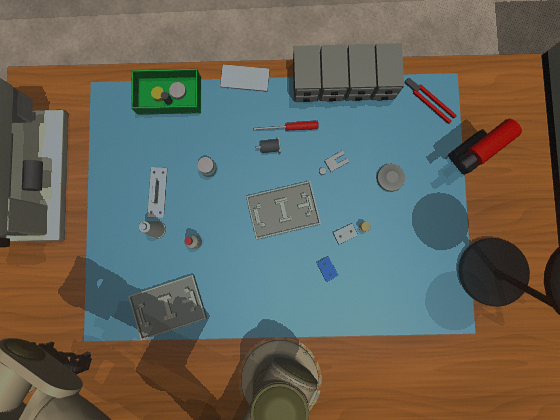

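View pics/side0.png

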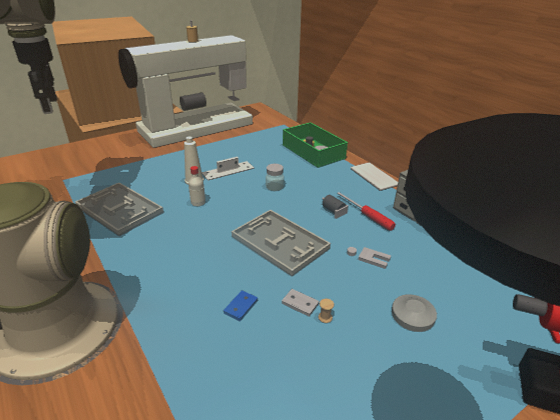

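Tray candidates in the top view are A at (283,209) and B at (168,305). A is farther right in the image, which is the robot's right (-y), so it fits "farthest to the right". For the plain plate, the grey one is at (345,233) next to the spool, and the blue one at (327,268) is the look-alike. I'll confirm with an enlarged crop.

```bash
python3 - <<'E'
import cv2
im=cv2.imread("pics/top0.png")
a=cv2.resize(im[140:260,235:395],None,fx=5,fy=5,interpolation=cv2.INTER_CUBIC)
cv2.imwrite("pics/cropA.png",a)
b=cv2.resize(im[155:255,130:220],None,fx=6,fy=6,interpolation=cv2.INTER_CUBIC)
cv2.imwrite("pics/cropB.png",b)
E
```

```text
(no output)
```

View pics/cropA.png

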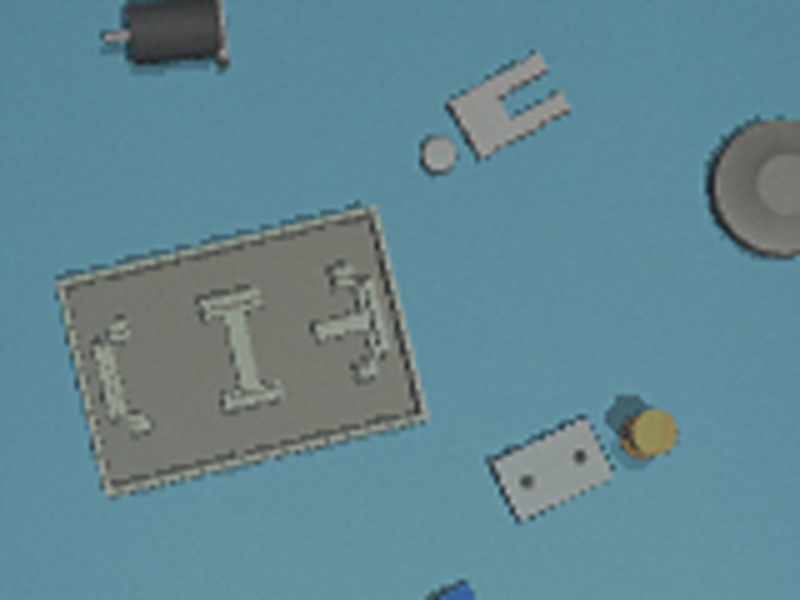

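View pics/cropB.png

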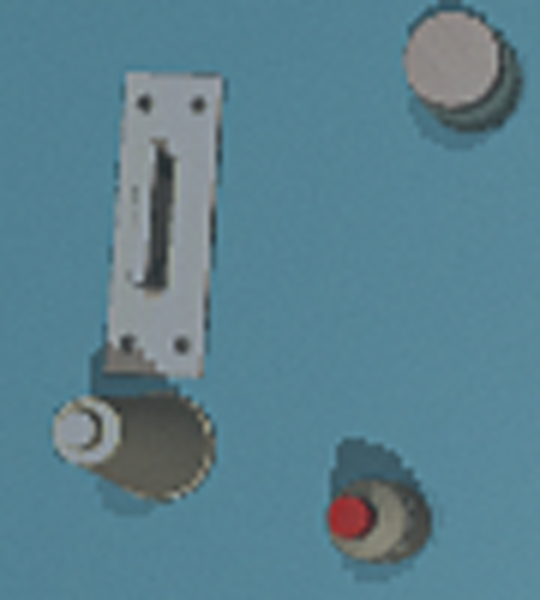

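Tray A has its key at the right (-y) end, at crop (340,325), so tray +y points left in the image. The shim's slot opens right and up at crop (540,95), with the bobbin at its closed end. The plain plate is at crop (550,470), with the spool to its right. The bracket lies along world x with the cone at its near end. Next I'll measure all of them.

```bash
cat > h.py <<'E'
import numpy as np,cv2
def ray(f,uv,z):
    K,V=f["mtx"],f["view"];R,t=V[:3,:3],V[:3,3]
    d=R.T@np.linalg.inv(K)@np.array([uv[0],uv[1],1.]);C=-R.T@t
    return C+d*(z-C[2])/d[2]
def mask(f,s=4,sat=60):
    im=cv2.resize(f["frame"],None,fx=s,fy=s,interpolation=cv2.INTER_CUBIC)
    h=cv2.cvtColor(im,cv2.COLOR_RGB2HSV)
    return ((h[...,1]<sat)).astype(np.uint8)
def comp(f,seed,z,s=4,sat=60):
    m=mask(f,s,sat);n,l,st,c=cv2.connectedComponentsWithStats(m,connectivity=4)
    ys,xs=np.nonzero(l);i=np.argmin((xs-seed[0]*s)**2+(ys-seed[1]*s)**2);k=l[ys[i],xs[i]]
    cn=max(cv2.findContours((l==k).astype(np.uint8),cv2.RETR_EXTERNAL,cv2.CHAIN_APPROX_NONE)[0],key=len)[:,0]
    P=np.array([ray(f,((u+.5)/s-.5,(v+.5)/s-.5),z)[:2] for u,v in cn])*1000
    P=P.astype(np.float32);r=cv2.minAreaRect(P);M=cv2.moments(P)
    b=cv2.boxPoints(r);e=[b[1]-b[0],b[2]-b[1]];e=max(e,key=np.linalg.norm);e=e*np.sign(e[1])
    return np.array(r[0]),np.sort(r[1]),np.degrees(np.arctan2(-e[0],e[1])),np.array([M["m10"],M["m01"]])/M["m00"],M["m00"],P
E
python3 - <<'E'
from h import *
f=np.load("top0.npz");g=np.load("side0.npz")
hs=cv2.cvtColor(f["frame"],cv2.COLOR_RGB2HSV);print("sat mat",hs[200,330],"tray",hs[209,265],"plate",hs[233,340])
for n,uv,z in(("tray",(283,209),.018),("plain",(345,232),.01),("slot",(330,163),.01),("brk",(152,190),.005)):
  for sat in(50,70):
    r=comp(f,uv,z,sat=sat);print(n,sat,*[np.round(x,1) for x in r[:5]])
for n,uv,z in(("tray",(265,245),.018),("plain",(300,300),.01),("slot",(364,256),.01)):
    r=comp(g,uv,z,sat=60);print("side",n,*[np.round(x,1) for x in r[:5]])
E
```

```text
sat mat [ 98 100 155] tray [ 43  19 119] plate [ 77  15 151]
tray 50 [497.6 -21.6] [136.  201.2] 12.2 [497.3 -21.8] 26815.5
tray 70 [497.6 -21.6] [137.4 202.3] 12.3 [497.4 -21.8] 27218.4
plain 50 [ 421.4 -207. ] [40.6 64.6] 24.1 [ 421.4 -207. ] 2457.4
plain 70 [ 421.3 -207.1] [41.8 65.6] 23.8 [ 421.4 -207.1] 2585.2
slot 50 [ 644.6 -189.1] [42.  65.9] 28.0 [ 642.9 -185.8] 2046.1
slot 70 [ 644.9 -189.3] [43.1 66.9] 28.0 [ 643.2 -186.3] 2181.4
brk 50 [561.8 363.4] [ 50.9 156.8] 86.3 [561.8 363.3] 7608.8
brk 70 [561.9 363.5] [ 52.2 158.1] 86.3 [561.9 363.4] 7845.4
side tray [491.9 -26.7] [149.6 213.5] 12.3 [492. -27.] 31020.5
side plain [ 433.2 -223.7] [ 63.4 108.6] 26.1 [ 428.2 -223.8] 4599.8
side slot [ 640.2 -191. ] [52.8 66.5] 28.0 [ 640.  -190.3] 3135.2
```

```bash
cat >> h.py <<'E'
from bench import env,kinematics,monitor,eyes,job
from scipy.spatial.transform import Rotation as Ro
TRAY=np.array([.4980,-.0216]);TY=np.radians(12.2)
def intray(x,y): c,s=np.cos(TY),np.sin(TY);return TRAY+np.array([c*x-s*y,s*x+c*y])
def quat(yaw,flip):
    a=yaw+np.pi*flip;c,s=np.cos(a),np.sin(a)
    return Ro.from_matrix(np.array([[-s,c,0],[c,s,0],[0,0,-1]]).T.reshape(3,3).T if 0 else np.column_stack([[-s,c,0],[c,s,0],[0,0,-1]])).as_quat()
def choose(pts):
    best=None
    for fl in(0,1):
        js=[kinematics.ik([*p,.15],quat(a,fl)) for p,a in pts]
        if any(j is None for j in js):continue
        m=max(abs(j[5]) for j in js)
        if best is None or m<best[0]:best=(m,fl)
    print("flip",best);return best[1]
def st(t):
    s=monitor.sense();print(t,"t%.1f gap%.3f gf%.1f"%(s["clock"],s["finger_gap"],s["gripper_force"]),np.round(s["position"],4),np.round(s["contact_force"],1));return s
def pick(p,yaw,fl,zp,zhi,effort=60):
    env.reach([*p,zp+.09],quat(yaw,fl));st("above")
    print(env.movel([*p,zp],velocity=.12,guard=12));env.close_gripper(effort);st("closed")
    env.movel([*p,zhi],velocity=.2);st("lifted")
E
python3 - <<'E'
from h import *
p=np.array([.4216,-.2076]);a=np.radians(24);q=intray(0,.041)
fl=choose([(p,a),(q,TY)])
pick(p,a,fl,0.0,.11)
env.reach([*q,.06],quat(TY,fl));st("over")
f=eyes.grab_frame("side");cv2.imwrite("pics/s1.png",cv2.resize(f["frame"][140:320,180:420,::-1],None,fx=3.3,fy=3.3,interpolation=cv2.INTER_CUBIC))
E
```

```text
flip (np.float64(1.1265125243406366), 0)
above t2.8 gap0.995 gf0.0 [ 0.4219 -0.2072  0.0901] [-0.1  0.3 -0.1]
False
closed t4.3 gap0.445 gf60.8 [ 0.4219 -0.2078  0.0007] [-1.5  1.4  7.2]
lifted t5.0 gap0.442 gf60.3 [ 0.4211 -0.2072  0.109 ] [-0.6 -0.9 -2. ]
over t5.9 gap0.442 gf60.3 [0.4893 0.0177 0.0597] [-0.3 -0.1 -0.2]
```

View pics/s1.png

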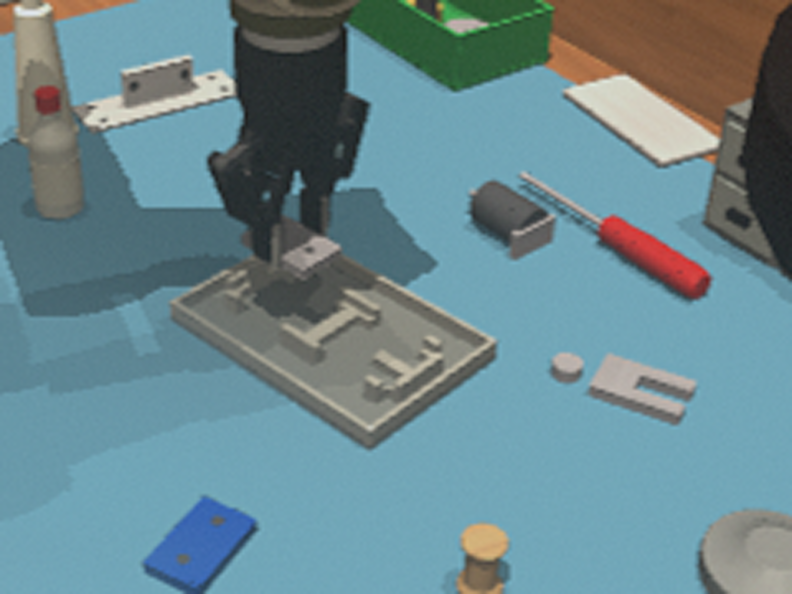

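The plain plate is held level above the plain pocket, and the spool hasn't moved. Lowering it now.

```bash
cat >> h.py <<'E'
def place(q,zq,guard=10):
    env.movel([*q,zq+.015],velocity=.1);env.hold(.2);st("near")
    hit=env.movel([*q,zq],velocity=.05,guard=guard);s=st(f"down hit={hit}");return hit,s
E
python3 - <<'E'
from h import *
q=intray(0,.041)
hit,s=place(q,.0065)
if s["position"][2]<.0095:
    env.release();env.movel([*q,.09],velocity=.2);st("up")
f=eyes.grab_frame("top");np.savez("t2.npz",**f)
E
```

```text
near t6.7 gap0.445 gf60.3 [0.4897 0.0183 0.0221] [0.3 0.5 0.2]
down hit=True t7.0 gap0.443 gf61.1 [0.4894 0.0185 0.0067] [-0.9  0.1  6.7]
up t8.1 gap0.999 gf0.0 [0.4889 0.0186 0.0892] [ 1.1  0.6 -0.3]
```

```bash
python3 - <<'E'
from h import *
p=np.array([.6453,-.1898]);a=np.radians(28);q=intray(0,-.041)
fl=choose([(p,a),(q,TY)])
pick(p,a,fl,0.0,.09)
f=eyes.grab_frame("top");cv2.imwrite("pics/t3.png",cv2.resize(f["frame"][140:260,235:395,::-1],None,fx=5,fy=5,interpolation=cv2.INTER_CUBIC));np.savez("t3.npz",**f)
E
```

```text
flip (np.float64(0.9485277370525762), 0)
above t9.2 gap1.002 gf0.0 [ 0.6449 -0.1886  0.0894] [-1.2  0.2  0.2]
False
closed t10.6 gap0.441 gf60.8 [ 0.6457 -0.19    0.0008] [-0.5 -0.7  6. ]
lifted t11.2 gap0.449 gf60.3 [ 0.6446 -0.1895  0.0884] [-0.4  0.1 -1.8]
```

View pics/t3.png

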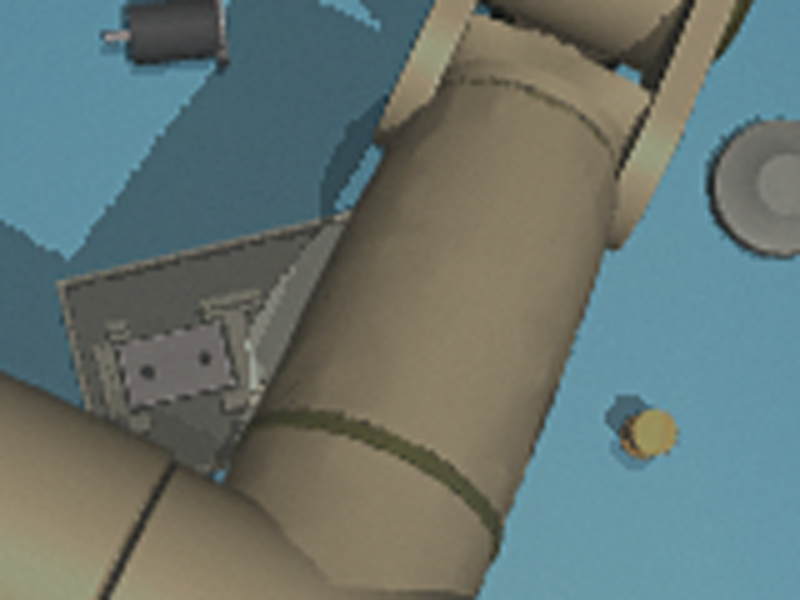

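The plain plate sits in its pocket between the blocks, around crop (178,365). The shim is gripped. Placing it now.

```bash
python3 - <<'E'
from h import *
q=intray(0,-.041)
env.reach([*q,.06],quat(TY,0));st("over")
hit,s=place(q,.0065)
if s["position"][2]<.0095:
    env.release();env.movel([*q,.09],velocity=.2);st("up")
    p=np.array([.5621,.3640]);fl=choose([(p,np.radians(86.3)),(TRAY,TY)])
    env.reach([*p,.2],quat(np.radians(86.3),fl));st("brk")
f=eyes.grab_frame("top");cv2.imwrite("pics/t4.png",cv2.resize(f["frame"][140:260,235:395,::-1],None,fx=5,fy=5,interpolation=cv2.INTER_CUBIC))
E
```

```text
over t12.0 gap0.445 gf60.3 [ 0.5074 -0.0622  0.0599] [ 0.2 -0.4 -1.7]
near t12.8 gap0.447 gf60.3 [ 0.5071 -0.0618  0.0221] [ 0.3  0.3 -0.9]
down hit=True t13.1 gap0.447 gf61.1 [ 0.5067 -0.0617  0.0067] [-1.3  0.1  6.7]
up t14.2 gap0.996 gf0.0 [ 0.5062 -0.0615  0.0892] [-0.6 -0.2 -0.8]
flip (np.float64(1.1061067055111993), 0)
brk t15.8 gap0.996 gf0.0 [0.5625 0.3628 0.1995] [ 0.9 -0.1 -0.7]
```

View pics/t4.png

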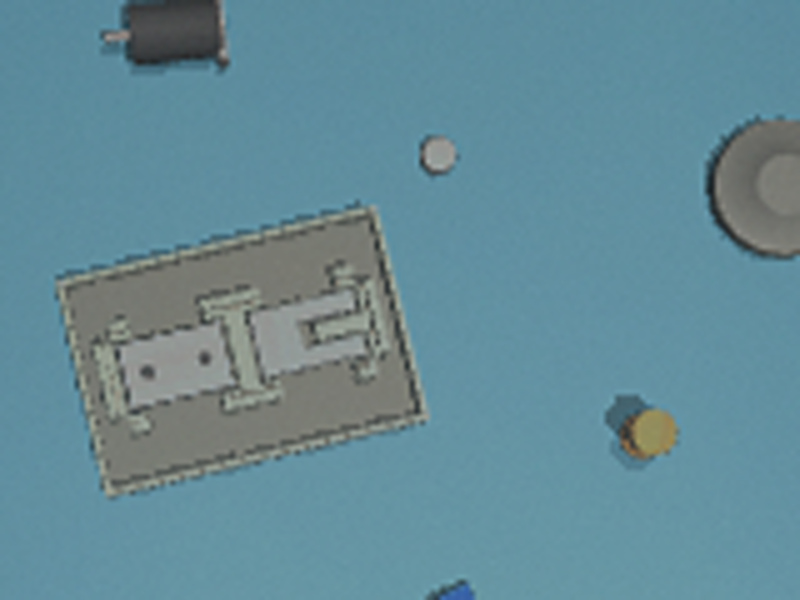

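Both plates are home: the plain at crop (178,365), and the shim at (310,335) with its slot over the key. Now the bracket.

```bash
python3 - <<'E'
from h import *
p=np.array([.5621,.3640]);a=np.radians(86.3)
pick(p,a,0,.012,.2,80)
env.reach([*TRAY,.2],quat(TY,0));st("over")
hit,s=place(TRAY,.0285,12)
f=eyes.grab_frame("side");cv2.imwrite("pics/s5.png",cv2.resize(f["frame"][140:320,180:420,::-1],None,fx=3.3,fy=3.3,interpolation=cv2.INTER_CUBIC))
E
```

```text
above t16.3 gap1.001 gf0.0 [0.5629 0.3637 0.1032] [ 0.5 -0.9  1.6]
False
closed t17.9 gap0.077 gf79.0 [0.5622 0.3641 0.0122] [-0.7  0.1  1.3]
lifted t19.0 gap0.076 gf78.1 [0.5616 0.3638 0.1985] [-0.2  0.5 -3.7]
over t20.5 gap0.078 gf78.1 [ 0.4984 -0.0209  0.2   ] [ 0.   0.8 -3.1]
near t22.4 gap0.077 gf78.1 [ 0.4981 -0.0216  0.0437] [-0.4  0.2 -2.2]
down hit=True t22.7 gap0.078 gf79.5 [ 0.4979 -0.0216  0.0281] [-1.   0.8  5.8]
```

View pics/s5.png

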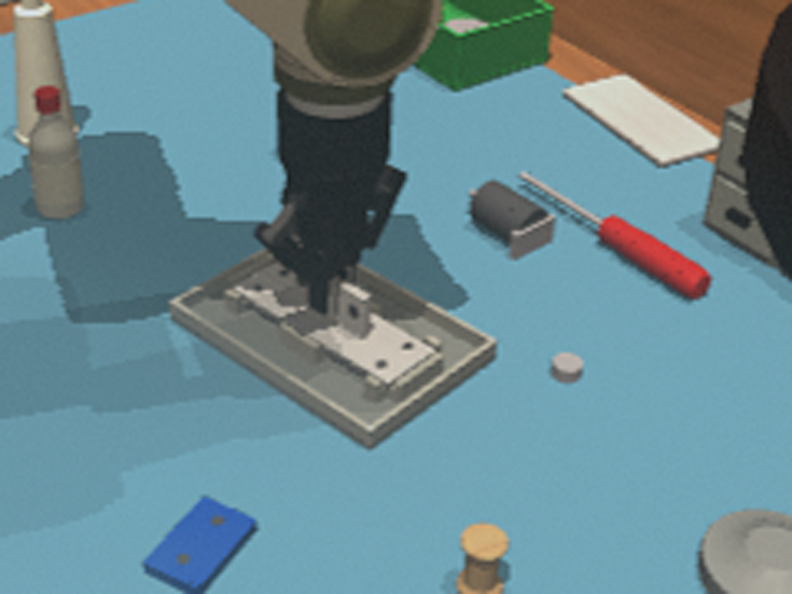

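The bracket is down on the plates between the stops, and the contact height is the seated value. Releasing, then a final check from above with the arm moved out of the way.

```bash
python3 - <<'E'
from h import *
env.release();env.movel([*TRAY,.2],velocity=.2);env.reach([.35,.25,.25],quat(TY,0));st("away")
f=eyes.grab_frame("top");cv2.imwrite("pics/t6.png",cv2.resize(f["frame"][140:260,235:395,::-1],None,fx=5,fy=5,interpolation=cv2.INTER_CUBIC))
E
```

```text
away t25.7 gap1.001 gf0.0 [0.3505 0.2495 0.2496] [-0.6  0.2  0.6]
```

View pics/t6.png

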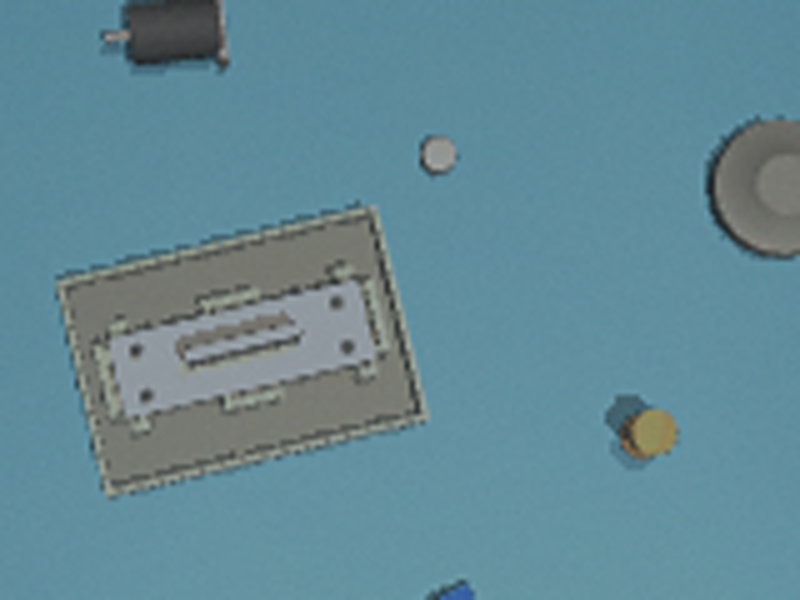

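The bracket lies centred between the stops, with its centre at about crop (242,348). The motor, bobbin, wheel and spool are where they were.

```bash
python3 -c "
from bench import job;print(job.hand_in())"
```

```text
the job is handed in; nothing more can be done
None
```

I handed the job in at about 26 s: in the last picture the bracket sits between the stops on both seated plates, everything is let go, and no bystander in view had moved; the hand-in call returned no verdict.

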